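# Turn the tools round in the shelf bays

## Task

The screwdriver and the flat file have been put away under the tool shelf handle-first, so their steel ends stick out at whoever reaches for them. Turn each one end for end and lay it flat back in its own bay, pointing straight in, with its steel under the shelf and its handle sticking out in front, the way the nut driver already lies. Leave the nut driver and everything else on the desk where it is.

Things in the scene. Friction and masses are not known exactly. Their poses are not given: they have to be found in the camera images.
- rack: Tool shelf: low bent-aluminium riser fixed to the desk, 306 mm wide, with three open bays under one plate. Origin: desk level, mid front edge (mouth) of the middle bay; x points level straight into the bays, y along the front edge. Bay centres y = -100, 0, +100 mm; dividers (3 mm) at y = -150, -50, 50, 150 mm, x = 0 to 130 mm; backs open. Each tool starts in a bay of its own.
- rack_edge (a point): The middle of the shelf plate's front edge, on its top face, 53 mm above the desk, axes as the shelf's. The plate covers the bays from the mouth to 130 mm in; its underside is 50 mm above the desk. A tray fixed on the plate (67 to 123 mm behind this edge, 240 mm long) rises to 81 mm above the desk.
- driver_mid (a point): Flat-blade screwdriver, 200 mm long, about 90 g: point at mid-length on its axis, 13 mm above the desk as it lies. x points from handle to steel tip. Steel: 12 mm square bolster to x = 7 mm, 9 mm square shank to x = 90, flat tip 11 wide, 4 thick to x = 100. It rests on its handle, steel clear of the desk, and balances 20 to 35 mm on the handle side. At the start its handle is under the shelf and about 105 mm of steel sticks out.
- driver_grip (a point): Centre of the grey handle's main part, on the tool's axis, 67 mm behind mid-length; axes as the mid point's. The main part is 66 mm long, 28 mm wide (y) and 26 mm high and ends 100 mm behind mid-length; in front of it a waist 22 mm thick, then a 26 mm collar ending 5 mm behind mid-length, where the steel begins.
- driver_tip (a point): The end of the screwdriver's steel, on its axis, 100 mm ahead of mid-length; axes as the mid point's.
- file_mid (a point): Flat hand file, 200 mm long, about 90 g: point at mid-length on its axis, 13 mm above the desk as it lies. x points from handle to steel tip. Steel: tang 9 mm wide to x = 7 mm, then a straight blade 16 wide (y), 6 thick to x = 100. It rests on its handle, steel clear of the desk, and balances 20 to 35 mm on the handle side. At the start its handle is under the shelf and about 105 mm of steel sticks out.
- file_grip (a point): Centre of the grey handle's main part, on the tool's axis, 67 mm behind mid-length; axes as the mid point's. The main part is 66 mm long, 28 mm wide (y) and 26 mm high and ends 100 mm behind mid-length; in front of it a waist 22 mm thick, then a 26 mm collar ending 5 mm behind mid-length, where the steel begins.
- file_tip (a point): The end of the file's steel, on its axis, 100 mm ahead of mid-length; axes as the mid point's.
- nutdriver_mid (a point): Nut driver (same handle, round 10 mm steel shank, 16 mm socket head), 200 mm long, already lying correctly in its bay with its handle sticking out: leave alone. This point is at its mid-length, 13 mm above the desk; x axis from handle to socket.
- tin: Stainless screw tin with lid, round, 82 mm in diameter, 42 mm high, loose on the desk beside the shelf: leave alone. Origin: centre of its underside.
- spool: Solder spool standing on the desk, 62 mm in diameter, 46 mm high: leave alone. Origin: centre of its underside.
- jar: Amber flux jar with black cap, 48 mm in diameter, 52 mm high: leave alone. Origin: centre of its underside.
- board: Green circuit board on brass feet, 110 mm (its x) by 75 mm (its y), parts on it rise to 22 mm: leave alone. Origin: at desk level under its centre.
- meter: Hand multimeter lying on its back, 150 mm (its x) by 75 mm (its y), 42 mm high: leave alone. Origin: centre of its underside.
- carousel: Round plastic parts carousel, fixed, 200 mm in diameter, rim 52 mm high, centre knob 86 mm high. Origin: centre of its underside.
- cutters: Side cutters lying flat, grey handles: 132 mm long (their x, jaws at +x 60 mm, handle ends at -72 mm), 54 mm wide over the handles, 16 mm high: leave alone. Origin: at desk level on their mid line.
Not all that is in view belongs to the job. Leave any brown or green look-alike of the part that bears driver_mid alone.

How it is judged:
At the end, for the whole second after the job is handed in: Screwdriver and file lie flat and at rest in their own bays (mid-point within 60 mm of its start), within 0.2 rad of straight, tip over 60 mm inside the mouth, mid-point 25 mm outside to 45 mm inside it; nut driver within 15 mm and the other loose things within 20 mm of their starts (x of each of driver_tip, file_tip in the frame of rack above 0.06 m and x of driver_mid in the frame of rack between -0.025 and 0.045 m and distance of each of driver_mid, file_mid from where it was at the start of the episode below 0.06 m and angle between the x axis of each of driver_mid, file_mid and the x axis of rack, either way round below 0.2 rad and height (world z) of each of driver_mid, file_mid below 0.02 m and height (world z) of each of driver_tip, file_tip below 0.03 m and linear speed of each of driver, file below 0.02 m/s and angular speed of each of driver, file below 0.2 rad/s and x of file_mid in the frame of rack between -0.025 and 0.045 m and distance of nutdriver_mid from where it was at the start of the episode below 0.015 m and distance of each of tin, spool, jar, board, meter, cutters from where it was at the start of the episode below 0.02 m); the robot touches nothing.
It fails at once if the nut driver is moved more than 15 mm (distance of nutdriver_mid from where it was at the start of the episode above 0.015 m).
It fails at once if the tin, spool, jar, board, meter or cutters is moved more than 20 mm (distance of any of tin, spool, jar, board, meter, cutters from where it was at the start of the episode above 0.02 m).
It also fails if it takes over 72 s, if anything falls off the work surface, if the arm or the gripper's body presses on something with over 40 N, if the wrist force passes 120 N, or if a joint passes its speed limit or range.

## Robot

A 6-joint arm with a two-finger parallel gripper is mounted at the origin on the work surface. World frame = base frame: x ahead of the robot, y to its left, z up, the work surface at z = 0. Lengths are in m, angles in rad, forces in N, time in s.
With the tool pointing down it reaches from about 0.4 to 0.825 m from the base axis. Payload 7 kg.
Tool frame: the origin (TCP) lies on the centre line of the jaws, within the pads' length; the fingertips stand 8 mm ahead of it and the grasp point (between the pads) lies 11 mm behind it; x points along the fingers, y is the direction in which the jaws open and shut, and the axes are right-handed (so a half turn about x gives the same grasp; the last joint's range is limited). The gripper opens to 85 mm and grips with 20 to 120 N. Pads are 22 mm wide; open, the fingers measure 114 mm over their backs; the gripper's body (76 mm by 85 mm) begins 54 mm behind the grasp point. The pads swing forward as they close: fully open they stand 13 mm farther back than shut.
Start: joints at [-1.022, 0.359, 0.012, 0, -1.224, -0.288], TCP at [0.174, -0.652, 0.239] pointing down, gripper open.
Joint ranges: [-3.07, 3.07], [-1.43, 2.12], [-1.02, 1.25], [-3.03, 1.67], [-3.05, -0], [-3.03, 3.03]. Speed limits (rad/s): [2.39, 2.39, 3.01, 3.14, 3.14, 3.14].

## Interface

Orientations are given as a unit quaternion [w, x, y, z].
In Python, from workcell import robot, vision gives the robot as it stands.
- The arm moves only by the tool arm_command, never from a script. Its argument "rows" is a list of rows, each an object with "offset": the shift along the tool's x, y, z in cm, a list of three; "rotation": the turn, a rotation vector about the tool's x, y, z in rad, a list of three; "hand": the closure, from 0 (fully open) to 1 (shut). In form: [{"offset": [dx, dy, dz], "rotation": [wx, wy, wz], "hand": hand}, ...]. A call has 1 to 20 rows; each row shifts and turns the commanded pose from where the row before left it, along the tool's axes as they then stand; what a row does not reach is not made up. A row lasts 1/12 s, in which the tool goes at most 41.7 mm and 7.16 degrees, less where a joint would pass 70% of its speed; a pose out of reach is approached as far as the arm can. A call is refused whole if a number of a shift passes 4.17 or a number of a turn 0.125, either way. A call with a gripper value outside its range is refused whole. The fingers move at their own pace and stop on an object; the grip force is fixed at half the most. Time passes only in rows, so rows that do not move let the fingers close. It gives the time, the measured TCP pose, the force and the opening at its end, in the units of the state.
- robot.state(): the state, without advancing time (a new reading comes with each control period).
- vision.get_image(name): name is "scene" or "top" or "wrist"; returns the picture (384x512x3 uint8, red, green, blue); there is no depth.
- vision.camera_model(name): a dict with "fx", "fy", "cx", "cy" (pixels), "position" and "rotation" of the camera in the world; the wrist camera has in their place "hand_eye" (4x4, takes a point from camera to tool coordinates, whose origin is the TCP and whose axes are the tool frame's). Camera axes: x right, y up, looking along -z (the intrinsics and any distortion apply to the point x, -y, -z); pixel columns grow to the right and rows downward; lengths in m; the calibration is good to about 2 mm. A picture is of the moment at which its call begins: read the wrist's pose just before it. camera_model takes no time and is no camera call.
- robot.finish_job(): hands the job in, once; it reports no verdict.
The state is a dict: "clock": time; "joints": joint angles; "joint_velocities": joint speeds; "joint_efforts": joint torques, N m; "tcp_pos": TCP position; "ee_rot": TCP orientation; "wrist_force": force on the tool from outside, world axes, zero at the start; "torque": the same for the moment, N m; "finger_gap": finger opening in m.
Only numpy, scipy, OpenCV 4.12 (cv2) and the standard library are available. Lean on these libraries where they do the work, as an engineer would, in place of code of your own. Each camera call takes 0.05 s, during which the arm holds its last target. There are 200 camera calls.

## Working session

There is one attempt and no reset: what is moved stays moved. The work goes in short steps, Python scripts to look and compute and a tool call to move; the robot and the scene stay as the last step left them, time stands still between calls to the robot, and variables do not carry over. Pictures are saved under pics/ and viewed, about 8 in all and at most 12, crops included, and the job is handed in when it is done.

Besides the shell and the picture viewer there is one more tool, called after ">>>" as a command line: name --argument value ..., lists and objects as JSON in quotes. arm_command: Moves the arm, as the interface text tells. Its arguments: {"type":"object","properties":{"rows":{"type":"array"}},"required":["rows"]}

```bash
ls; mkdir -p pics; python3 - <<'E'
from workcell import robot, vision
import cv2,numpy as np
for n in("scene","top"):
    cv2.imwrite(f"pics/{n}0.png",vision.get_image(n)[:,:,::-1])
    print(n,vision.camera_model(n))
print(vision.camera_model("wrist"))
print(robot.state())
E
```

```text
pics
scene {'fx': 479.11223585028915, 'fy': 479.11223585028915, 'cx': 258.5815727734477, 'cy': 193.4437092416749, 'position': array([1.28912334, 0.53206291, 1.37256313]), 'rotation': array([0.46425005, 0.14953673, 0.27287323, 0.82924716])}
top {'fx': 478.8542349500535, 'fy': 478.8542349500535, 'cx': 256.061132955144, 'cy': 187.9544638191111, 'position': array([ 0.38516699, -0.01706908,  1.43816492]), 'rotation': array([ 0.71427971,  0.01762511, -0.01186215, -0.6995378 ])}
{'fx': 312.5930016283322, 'fy': 312.5930016283322, 'cx': 259.9283932490507, 'cy': 188.33279551268413, 'hand_eye': array([[-1.26580253e-03,  2.83584912e-01, -9.58946294e-01,
        -1.33873716e-01],
       [ 9.99999075e-01,  8.35651563e-04, -1.07286840e-03,
        -2.80518200e-04],
       [ 4.97095678e-04, -9.58946766e-01, -2.83585707e-01,
        -7.31363064e-02],
       [ 0.00000000e+00,  0.00000000e+00,  0.00000000e+00,
         1.00000000e+00]])}
{'clock': 0.1, 'joints': array([-1.02189555e+00,  3.59332233e-01,  1.11394412e-02, -3.00272411e-04,
       -1.22410736e+00, -2.88066905e-01]), 'joint_velocities': array([ 1.87019422e-04, -1.81374323e-03,  2.64212290e-03,  2.46560622e-03,
       -1.56753342e-03, -1.31531021e-05]), 'joint_efforts': array([-7.03337828e-04, -5.84765053e+01,  2.94111568e+01,  6.95450082e+00,
       -3.14879399e-03, -1.42512008e-05]), 'tcp_pos': array([ 0.17391214, -0.6517703 ,  0.23844308]), 'ee_rot': array([ 0.7009815 , -0.09139527,  0.70123121,  0.092448  ]), 'wrist_force': array([ 0.09600013,  0.64761044, -0.43094486]), 'torque': array([ 0.00109672, -0.04554623, -0.01731236]), 'finger_gap': 0.08546645267699086}
```

View pics/top0.png

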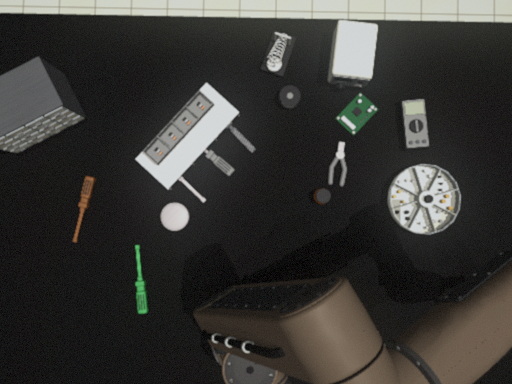

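View pics/scene0.png

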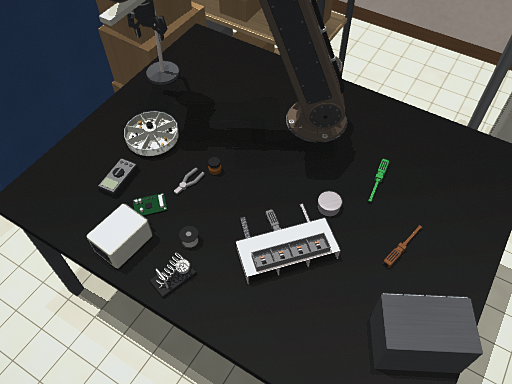

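Top picture: shelf at about (188,135) with bays opening to lower right. Candidates: bright thin steel at (193,190), a handle (nut driver) at (220,163), darker wide steel at (243,140); the brown (84,208) and green (140,280) look-alikes are to be left alone. I'll confirm in an enlarged crop.

```bash
cat > h.py <<'E'
import numpy as np,cv2
from scipy.spatial.transform import Rotation as R
from workcell import robot,vision
def q(a): return R.from_quat([a[1],a[2],a[3],a[0]])
def ray(name,px,pose=None):
    m=vision.camera_model(name); px=np.atleast_2d(px).astype(float)
    d=np.c_[(px[:,0]-m['cx'])/m['fx'],-(px[:,1]-m['cy'])/m['fy'],-np.ones(len(px))]
    if name=="wrist":
        H=m['hand_eye'];T=q(pose['ee_rot'])
        return T.apply(H[:3,3])+pose['tcp_pos'],T.apply(d@H[:3,:3].T)
    return m['position'],q(m['rotation']).apply(d)
def onz(name,px,z,pose=None):
    o,d=ray(name,px,pose); return o+d*((z-o[2])/d[:,2])[:,None]
E
python3 - <<'E'
from h import *
im=cv2.imread("pics/top0.png")
c=im[70:230,125:275]
cv2.imwrite("pics/crop1.png",cv2.resize(cv2.convertScaleAbs(c,alpha=1.3),None,fx=4,fy=3.75,interpolation=cv2.INTER_CUBIC)) if 0 else cv2.imwrite("pics/crop1.png",cv2.resize(cv2.convertScaleAbs(c,alpha=1.2),None,fx=3.7,fy=3.7,interpolation=cv2.INTER_CUBIC))
E
```

```text
(no output)
```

View pics/crop1.png

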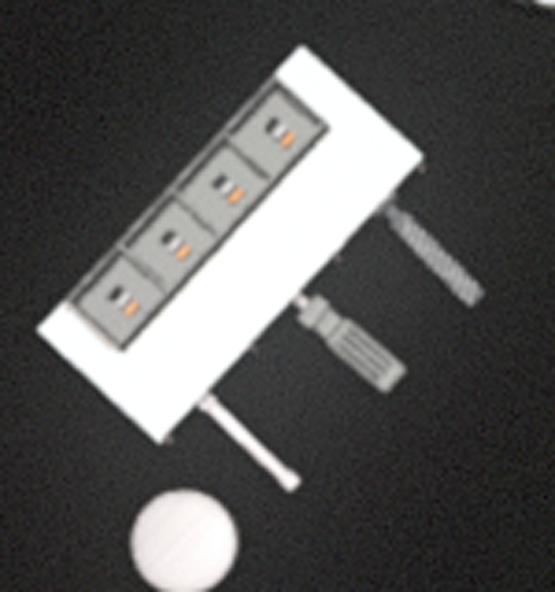

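The crop shows the thin bright screwdriver steel, tip at crop (294,482), i.e. the lower bay by the tin. The nut driver handle is in the middle bay at (350,345), and the wide dark file blade has its tip at (474,297). The shelf's front edge runs from (163,441) to (422,160). The grey file and steel screwdriver in the bays fit the description, and the brown and green ones are decoys.

```bash
cat >> h.py <<'E'
def rackfit(im):
    g=im.min(2); m=(g>190).astype(np.uint8); m=cv2.morphologyEx(m,cv2.MORPH_CLOSE,np.ones((15,15)))
    m[:,:125]=0;m[:,260:]=0;m[:75]=0;m[215:]=0
    return m
E
python3 - <<'E'
from h import *
im=cv2.imread("pics/top0.png")
# front edge corners of plate, crop reading
A,B=[onz("top",np.array(p)/3.7+[125,70],.053)[0] for p in[(163,441),(422,160)]]
print("corners",A,B,np.linalg.norm(A-B))
O=((A+B)/2)[:2]; y=(A-B)[:2];y/=np.linalg.norm(y);x=np.array([y[1],-y[0]])
print("O",O,"x",x,"yaw",np.arctan2(x[1],x[0]))
np.savez("rack.npz",O=O,x=x,y=y)
H,W=im.shape[:2]
uu,vv=np.meshgrid(np.arange(W),np.arange(H)); P=onz("top",np.c_[uu.ravel(),vv.ravel()],.013)[:,:2]-O
rx=(P@x).reshape(H,W); ry=(P@y).reshape(H,W); g=im.max(2)
for n,c in(("driver",.1),("nut",0),("file",-.1)):
    m=(abs(ry-c)<.035)&(rx<-.025)&(rx>-.14)&(g>60)
    X=rx[m];Y=ry[m]; f=np.polyfit(X,Y,1,w=np.ones(len(X)))
    print(n,m.sum(),"x",X.min(),X.max(),"line",f, "y spread",np.std(Y-np.polyval(f,X)))
for n,p,z in(("tin",(175,217),.042),("spool",(289,97),.046),("jar",(322,196),.052),("cutjaw",(341,146),.01),("cuth",(332,184),.01)):
    w=onz("top",p,z)[0][:2]; print(n,w,"rack",(w-O)@x,(w-O)@y)
for rxx,ryy in((-.03,.1),(-.14,.1),(-.03,-.1),(-.14,-.1),(-.1,0),(-.2,0)):
    w=O+rxx*x+ryy*y; print(rxx,ryy,w,np.linalg.norm(w))
s=robot.state(); print(q(s['ee_rot']).as_matrix().round(3))
E
```

```text
corners [0.43404745 0.2469444  0.053     ] [0.659755   0.04897832 0.053     ] 0.30022402284968597
O [0.54690122 0.14796136] x [0.65939452 0.75179709] yaw 0.8507832245576242
driver 127 x -0.09658590618484329 -0.026241909407026916 line [-0.00268596  0.10801904] y spread 0.004543753731544495
nut 248 x -0.09924275931147755 -0.025050627312481272 line [ 0.0236185  -0.00558306] y spread 0.008670015488655858
file 177 x -0.10136782640787785 -0.025013886919835866 line [-0.06271769 -0.10763893] y spread 0.006003997004421844
tin [0.35370383 0.22936817] rack -0.06619189830068109 0.19892444087730296
spool [ 0.71195732 -0.09604915] rack -0.0746093047889609 -0.2849878848368242
jar [ 0.42355105 -0.19632837] rack -0.34017243892094845 -0.1342884584713498
cutjaw [ 0.57550796 -0.25625285] rack -0.2850239343820593 -0.2880430938910636
cuth [ 0.46112733 -0.23100143] rack -0.3414619564849751 -0.185401424554172
-0.03 0.1 [0.45193968 0.1913469 ] 0.4907780628721481
-0.14 0.1 [0.37940628 0.10864922] 0.39465653129194667
-0.03 -0.1 [0.6022991  0.05946799] 0.6052277608730301
-0.14 -0.1 [ 0.5297657  -0.02322969] 0.5302747525823144
-0.1 0 [0.48096177 0.07278165] 0.4864374497084558
-0.2 0 [ 0.41502232 -0.00239806] 0.41502924587158063
[[-0.001 -0.258  0.966]
 [ 0.001  0.966  0.258]
 [-1.     0.002 -0.   ]]
```

```bash
cat >> h.py <<'E'
def go(rx,ry,z,yaw):
    """tool-axis shift (cm) to rack point (rx,ry) at TCP height z, then turn about tool x, keeping tool down; yaw = desired tool-z yaw rel. to rack x"""
    k=np.load("rack.npz"); s=robot.state(); T=q(s['ee_rot']).as_matrix()
    w=np.r_[k['O']+rx*k['x']+ry*k['y'],z]; d=w-s['tcp_pos']
    rel=s['tcp_pos'][:2]-k['O']; y0=np.arctan2(k['x'][1],k['x'][0])
    cur=np.arctan2(T[1,2],T[0,2])-y0
    des=R.from_matrix(np.array([[0,-np.sin(yaw+y0),np.cos(yaw+y0)],[0,np.cos(yaw+y0),np.sin(yaw+y0)],[-1,0,0]]))
    rv=(R.from_matrix(T).inv()*des).as_rotvec()
    print("t",s['clock'],"rack now",(rel@k['x']).round(4),(rel@k['y']).round(4),"z",s['tcp_pos'][2].round(4),"yaw",cur.round(3),"gap",s['finger_gap'].round(4))
    print("shift(now axes) cm",(100*d@T).round(2),"| shift (after turn) cm",(100*d@des.as_matrix()).round(2),"| turn",rv.round(3),"| dist",np.linalg.norm(d).round(3), "joints",s['joints'].round(2),"F",s['wrist_force'].round(1))
E
```

>>> arm_command --rows '[{"offset": [0.3,2.5,2.6],"rotation": [0,0,0],"hand": 0.5},{"offset": [0.3,2.5,2.6],"rotation": [0,0,0],"hand": 0.5},{"offset": [0.3,2.5,2.6],"rotation": [0,0,0],"hand": 0.5},{"offset": [0.3,2.5,2.6],"rotation": [0,0,0],"hand": 0.5},{"offset": [0.3,2.5,2.6],"rotation": [0,0,0],"hand": 0.5},{"offset": [0.3,2.5,2.6],"rotation": [0,0,0],"hand": 0.5},{"offset": [0.3,2.5,2.6],"rotation": [0,0,0],"hand": 0.5},{"offset": [0.3,2.5,2.6],"rotation": [0,0,0],"hand": 0.5},{"offset": [0.3,2.5,2.6],"rotation": [0,0,0],"hand": 0.5},{"offset": [0.3,2.5,2.6],"rotation": [0,0,0],"hand": 0.5},{"offset": [0.3,2.5,2.6],"rotation": [0,0,0],"hand": 0.5},{"offset": [0.3,2.5,2.6],"rotation": [0,0,0],"hand": 0.5},{"offset": [0.3,2.5,2.6],"rotation": [0,0,0],"hand": 0.5},{"offset": [0.3,2.5,2.6],"rotation": [0,0,0],"hand": 0.5},{"offset": [0.3,2.5,2.6],"rotation": [0,0,0],"hand": 0.5},{"offset": [0.3,2.5,2.6],"rotation": [0,0,0],"hand": 0.5},{"offset": [0.3,2.5,2.6],"rotation": [0,0,0],"hand": 0.5},{"offset": [0.3,2.5,2.6],"rotation": [0,0,0],"hand": 0.5},{"offset": [0.3,2.5,2.6],"rotation": [0,0,0],"hand": 0.5},{"offset": [0.3,2.5,2.6],"rotation": [0,0,0],"hand": 0.5}]'

```text
clock: 1.77
tcp_pos: [0.5479, -0.0332, 0.179]
ee_rot: [0.701, -0.092, 0.701, 0.092]
wrist_force: [1.2, -0.5, 0.9]
finger_gap: 0.0429
```

```bash
python3 -c "
from h import *
go(-.06,-.106,.2,0)"
```

```text
Traceback (most recent call last):
  File "h.py", line 26, in go
    print("t",s['clock'],"rack now",(rel@k['x']).round(4),(rel@k['y']).round(4),"z",s['tcp_pos'][2].round(4),"yaw",cur.round(3),"gap",s['finger_gap'].round(4))
                                                                                                                                      ^^^^^^^^^^^^^^^^^^^^^
AttributeError: 'float' object has no attribute 'round'
```

```bash
sed -i "s/s\['finger_gap'\].round(4)/round(s['finger_gap'],4)/" h.py; rm -rf __pycache__
```

>>> arm_command --rows '[{"offset": [0,0,0],"rotation": [-0.118,0,0],"hand": 0.5},{"offset": [0,0,0],"rotation": [-0.118,0,0],"hand": 0.5},{"offset": [0,0,0],"rotation": [-0.118,0,0],"hand": 0.5},{"offset": [0,0,0],"rotation": [-0.118,0,0],"hand": 0.5},{"offset": [0,0,0],"rotation": [-0.118,0,0],"hand": 0.5},{"offset": [0,0,0],"rotation": [0,0,0],"hand": 0.5},{"offset": [0,0,0],"rotation": [0,0,0],"hand": 0.5}]'

```text
clock: 2.35
tcp_pos: [0.5473, -0.035, 0.179]
ee_rot: [0.644, -0.291, 0.645, 0.291]
wrist_force: [-0.2, -0.4, 0.2]
finger_gap: 0.0427
```

```bash
python3 - <<'E'
from h import *
import json
s=robot.state(); im=vision.get_image("wrist"); cv2.imwrite("pics/w1.png",im[:,:,::-1])
json.dump({k:list(s[k]) for k in('tcp_pos','ee_rot')},open("w1.json","w"))
go(-.026,-.106,.14,0)
E
```

```text
t 2.4 rack now -0.1373 -0.121 z 0.1792 yaw -0.004 gap 0.0429
shift(now axes) cm [ 3.91  1.55 11.12] | shift (after turn) cm [ 3.92  1.5  11.13] | turn [-0.004 -0.    -0.   ] | dist 0.119 joints [ 0.29  0.2  -0.35 -0.   -1.02 -1.02] F [ 0.5 -0.5  0.8]
```

View pics/w1.png

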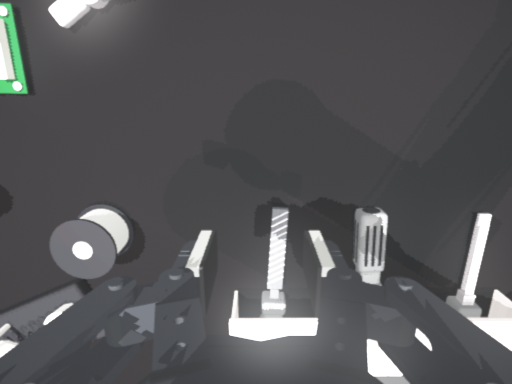

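The wrist view shows the file blade from tip (280,208) to tang (274,292). The nut driver's handle end is at (371,210), and the driver steel runs from tip (483,215) to (467,293). The spool at (85,240) is clear.

```bash
python3 - <<'E'
from h import *
import json
p={k:np.array(v) for k,v in json.load(open("w1.json")).items()}
k=np.load("rack.npz")
for n,px,z in(("filetip",(280,208),.016),("fileroot",(274,292),.013),("nutend",(371,208),.02),("drvtip",(483,215),.015),("drvroot",(467,293),.018),("plateedge",(275,321),.053),("plateR",(490,318),.053)):
    w=onz("wrist",px,z,p)[0][:2]-k['O']; print(n,(w@k['x']).round(4),(w@k['y']).round(4))
E
```

```text
filetip -0.1017 -0.1002
fileroot -0.0015 -0.1053
nutend -0.1027 -0.0098
drvtip -0.0928 0.1071
drvroot -0.0028 0.1054
plateedge 0.0039 -0.106
plateR 0.0014 0.1066
```

>>> arm_command --rows '[{"offset": [1.0,0.28,1.85],"rotation": [0.045,0,0],"hand": 0.5},{"offset": [1.0,0.37,1.84],"rotation": [0,0,0],"hand": 0.5},{"offset": [1.0,0.37,1.84],"rotation": [0,0,0],"hand": 0.5},{"offset": [1.0,0.37,1.84],"rotation": [0,0,0],"hand": 0.5},{"offset": [1.0,0.37,1.84],"rotation": [0,0,0],"hand": 0.5},{"offset": [1.0,0.37,1.84],"rotation": [0,0,0],"hand": 0.5},{"offset": [0,0,0],"rotation": [0,0,0],"hand": 0.5},{"offset": [0,0,0],"rotation": [0,0,0],"hand": 0.5},{"offset": [2,0,0],"rotation": [0,0,0],"hand": 0.5},{"offset": [2,0,0],"rotation": [0,0,0],"hand": 0.5},{"offset": [2,0,0],"rotation": [0,0,0],"hand": 0.5},{"offset": [2,0,0],"rotation": [0,0,0],"hand": 0.5},{"offset": [1,0,0],"rotation": [0,0,0],"hand": 0.5},{"offset": [0,0,0],"rotation": [0,0,0],"hand": 0.5},{"offset": [0,0,0],"rotation": [0,0,0],"hand": 0.5}]'

```text
clock: 3.65
tcp_pos: [0.608, 0.0597, 0.0294]
ee_rot: [0.65, -0.277, 0.651, 0.277]
wrist_force: [1.1, 1.5, 1.5]
finger_gap: 0.0426
```

```bash
python3 -c "
from h import *
go(-.026,-.104,.0135,-.05)"
```

```text
t 3.65 rack now -0.026 -0.1041 z 0.0294 yaw -0.045 gap 0.0426
shift(now axes) cm [1.59 0.01 0.01] | shift (after turn) cm [1.59 0.01 0.  ] | turn [ 0.005 -0.001 -0.   ] | dist 0.016 joints [ 0.42  0.46 -0.37  0.   -0.74 -1.18] F [1.1 1.5 1.5]
```

>>> arm_command --rows '[{"offset": [0.8,0,0],"rotation": [0,0,0],"hand": 0.5},{"offset": [0.8,0,0],"rotation": [0,0,0],"hand": 0.5},{"offset": [0,0,0],"rotation": [0,0,0],"hand": 1},{"offset": [0,0,0],"rotation": [0,0,0],"hand": 1},{"offset": [0,0,0],"rotation": [0,0,0],"hand": 1},{"offset": [0,0,0],"rotation": [0,0,0],"hand": 1},{"offset": [0,0,0],"rotation": [0,0,0],"hand": 1},{"offset": [0,0,0],"rotation": [0,0,0],"hand": 1},{"offset": [-0.5,0,0],"rotation": [0,0,0],"hand": 1},{"offset": [0,0,0],"rotation": [0,0,0],"hand": 1}]'

```text
clock: 4.48
tcp_pos: [0.6084, 0.0601, 0.0192]
ee_rot: [0.651, -0.277, 0.65, 0.277]
wrist_force: [0.1, 0.6, -1.5]
finger_gap: 0.014
```

>>> arm_command --rows '[{"offset": [0,0,-0.7],"rotation": [0,0,0],"hand": 1},{"offset": [0,0,-1.5],"rotation": [0,0,0],"hand": 1},{"offset": [0,0,-1.5],"rotation": [0,0,0],"hand": 1},{"offset": [0,0,-1.5],"rotation": [0,0,0],"hand": 1},{"offset": [0,0,-1.5],"rotation": [0,0,0],"hand": 1},{"offset": [0,0,-1.5],"rotation": [0,0,0],"hand": 1},{"offset": [0,0,-1.5],"rotation": [0,0,0],"hand": 1},{"offset": [0,0,-1.5],"rotation": [0,0,0],"hand": 1},{"offset": [0,0,-0.8],"rotation": [0,0,0],"hand": 1},{"offset": [0,0,0],"rotation": [0,0,0],"hand": 1},{"offset": [-1.5,0,0],"rotation": [0,0,0],"hand": 1},{"offset": [-2,0,0],"rotation": [0,0,0],"hand": 1},{"offset": [-2,0,0],"rotation": [0,0,0],"hand": 1},{"offset": [-2,0,0],"rotation": [0,0,0],"hand": 1},{"offset": [-2,0,0],"rotation": [0,0,0],"hand": 1},{"offset": [-1.5,0,0],"rotation": [0,0,0],"hand": 1},{"offset": [0,0,0],"rotation": [0,0,0],"hand": 1}]'

```text
clock: 5.9
tcp_pos: [0.5275, -0.0259, 0.1318]
ee_rot: [0.652, -0.278, 0.648, 0.277]
wrist_force: [0.3, 0.4, -1.3]
finger_gap: 0.0136
```

```bash
python3 - <<'E'
from h import *
im=vision.get_image("wrist"); cv2.imwrite("pics/w2.png",im[:,:,::-1])
go(-.14,-.104,.13,0)
E
```

```text
t 5.95 rack now -0.1443 -0.0994 z 0.1301 yaw -0.045 gap 0.014
shift(now axes) cm [ 0.01 -0.44  0.45] | shift (after turn) cm [ 0.01 -0.46  0.43] | turn [-0.045  0.004  0.002] | dist 0.006 joints [ 0.32  0.22 -0.46  0.   -0.89 -1.09] F [ 0.3 -0.  -2.2]
```

View pics/w2.png

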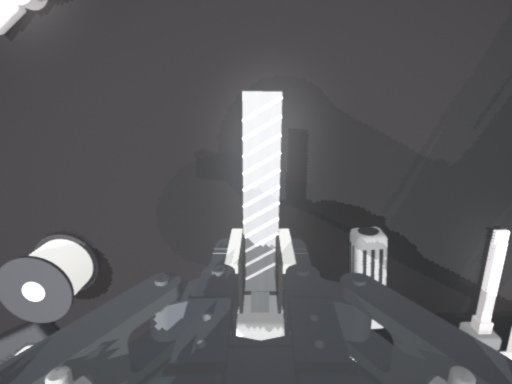

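The file is held squarely, tip at (262,93) and collar at (260,320). Now I'll turn it end for end.

>>> arm_command --rows '[{"offset": [0,0,0],"rotation": [-0.06,0,0],"hand": 1},{"offset": [0,0,0],"rotation": [-0.12,0,0],"hand": 1},{"offset": [0,0,0],"rotation": [-0.12,0,0],"hand": 1},{"offset": [0,0,0],"rotation": [-0.12,0,0],"hand": 1},{"offset": [0,0,0],"rotation": [-0.12,0,0],"hand": 1},{"offset": [0,0,0],"rotation": [-0.12,0,0],"hand": 1},{"offset": [0,0,0],"rotation": [-0.12,0,0],"hand": 1},{"offset": [0,0,0],"rotation": [-0.12,0,0],"hand": 1},{"offset": [0,0,0],"rotation": [-0.12,0,0],"hand": 1},{"offset": [0,0,0],"rotation": [-0.12,0,0],"hand": 1},{"offset": [0,0,0],"rotation": [-0.12,0,0],"hand": 1},{"offset": [0,0,0],"rotation": [-0.12,0,0],"hand": 1},{"offset": [0,0,0],"rotation": [-0.12,0,0],"hand": 1},{"offset": [0,0,0],"rotation": [-0.12,0,0],"hand": 1},{"offset": [0,0,0],"rotation": [-0.12,0,0],"hand": 1},{"offset": [0,0,0],"rotation": [-0.12,0,0],"hand": 1},{"offset": [0,0,0],"rotation": [-0.12,0,0],"hand": 1},{"offset": [0,0,0],"rotation": [-0.12,0,0],"hand": 1},{"offset": [0,0,0],"rotation": [-0.12,0,0],"hand": 1},{"offset": [0,0,0],"rotation": [-0.12,0,0],"hand": 1}]'

```text
clock: 7.62
tcp_pos: [0.5246, -0.0265, 0.1272]
ee_rot: [-0.004, -0.707, -0.004, 0.708]
wrist_force: [0.1, -0.6, -0.7]
finger_gap: 0.0141
```

>>> arm_command --rows '[{"offset": [0,0,0],"rotation": [-0.12,0,0],"hand": 1},{"offset": [0,0,0],"rotation": [-0.12,0,0],"hand": 1},{"offset": [0,0,0],"rotation": [-0.12,0,0],"hand": 1},{"offset": [0,0,0],"rotation": [-0.12,0,0],"hand": 1},{"offset": [0,0,0],"rotation": [-0.12,0,0],"hand": 1},{"offset": [0,0,0],"rotation": [-0.12,0,0],"hand": 1},{"offset": [0,0,0],"rotation": [-0.12,0,0],"hand": 1},{"offset": [0,0,0],"rotation": [0,0,0],"hand": 1},{"offset": [0,0,0],"rotation": [0,0,0],"hand": 1}]'

```text
clock: 8.37
tcp_pos: [0.5247, -0.0266, 0.1275]
ee_rot: [-0.288, -0.645, -0.289, 0.646]
wrist_force: [-0.6, -1.3, -0.7]
finger_gap: 0.0141
```

```bash
python3 - <<'E'
from h import *
go(-.115,-.104,.016,np.pi)
E
```

```text
t 8.3667 rack now -0.1459 -0.0984 z 0.1275 yaw -3.152 gap 0.0141
shift(now axes) cm [11.14  0.54 -3.1 ] | shift (after turn) cm [11.15  0.56 -3.09] | turn [-0.01   0.001  0.001] | dist 0.116 joints [ 0.32  0.22 -0.47 -0.   -0.89  2.09] F [-0.6 -1.3 -0.7]
```

>>> arm_command --rows '[{"offset": [2,0,0],"rotation": [0,0,0],"hand": 1},{"offset": [2.5,0.1,0],"rotation": [0,0,0],"hand": 1},{"offset": [2.5,0.1,0],"rotation": [0,0,0],"hand": 1},{"offset": [2.5,0.2,0],"rotation": [0,0,0],"hand": 1},{"offset": [1.3,0.1,0],"rotation": [0,0,0],"hand": 1},{"offset": [0,0,0],"rotation": [0,0,0],"hand": 1},{"offset": [0,0,-1.5],"rotation": [0,0,0],"hand": 1},{"offset": [0,0,-2],"rotation": [0,0,0],"hand": 1},{"offset": [0,0,-2],"rotation": [0,0,0],"hand": 1},{"offset": [0,0,-2],"rotation": [0,0,0],"hand": 1},{"offset": [0,0,-2],"rotation": [0,0,0],"hand": 1},{"offset": [0,0,-1.5],"rotation": [0,0,0],"hand": 1},{"offset": [0,0,-0.9],"rotation": [0,0,0],"hand": 1},{"offset": [0,0,0],"rotation": [0,0,0],"hand": 1},{"offset": [0,0,0],"rotation": [0,0,0],"hand": 1}]'

```text
clock: 9.62
tcp_pos: [0.6078, 0.0594, 0.0208]
ee_rot: [0.289, 0.645, 0.29, -0.645]
wrist_force: [-0.0, 0.2, -0.9]
finger_gap: 0.0137
```

```bash
python3 - <<'E'
from h import *
go(-.027,-.104,.0145,np.pi)
E
```

```text
t 9.6167 rack now -0.0264 -0.1042 z 0.0208 yaw -3.149 gap 0.0137
shift(now axes) cm [ 0.63 -0.02  0.06] | shift (after turn) cm [ 0.63 -0.02  0.06] | turn [-0.007 -0.    -0.   ] | dist 0.006 joints [ 0.42  0.47 -0.38 -0.   -0.72  2.  ] F [-0.   0.2 -0.9]
```

>>> arm_command --rows '[{"offset": [0.6,0,0],"rotation": [0,0,0],"hand": 1},{"offset": [0,0,0],"rotation": [0,0,0],"hand": 1},{"offset": [0,0,0],"rotation": [0,0,0],"hand": 0.4},{"offset": [0,0,0],"rotation": [0,0,0],"hand": 0.4},{"offset": [0,0,0],"rotation": [0,0,0],"hand": 0.4},{"offset": [0,0,0],"rotation": [0,0,0],"hand": 0.4},{"offset": [-2,0,0],"rotation": [0,0,0],"hand": 0.4},{"offset": [-2,0,0],"rotation": [0,0,0],"hand": 0.4},{"offset": [-2,0,0],"rotation": [0,0,0],"hand": 0.4},{"offset": [0,0,2],"rotation": [0,0,0],"hand": 0.4},{"offset": [0,0,2.5],"rotation": [0,0,0],"hand": 0.4},{"offset": [0,0,2.5],"rotation": [0,0,0],"hand": 0.4},{"offset": [0,0,1.7],"rotation": [0,0,0],"hand": 0.4},{"offset": [0,0,0],"rotation": [0,0,0],"hand": 0.4},{"offset": [0,0,0],"rotation": [0,0,0],"hand": 0.4}]'

```text
clock: 10.87
tcp_pos: [0.5496, -0.0066, 0.0748]
ee_rot: [0.289, 0.645, 0.289, -0.645]
wrist_force: [1.0, 0.5, 0.4]
finger_gap: 0.0514
```

```bash
python3 - <<'E'
from h import *
im=vision.get_image("top"); im2=vision.get_image("wrist")
a=cv2.resize(im[70:230,145:305],None,fx=2.5,fy=2.5,interpolation=cv2.INTER_CUBIC); b=cv2.resize(im2,(400,300))
b=cv2.copyMakeBorder(b,0,100,0,0,cv2.BORDER_CONSTANT)
cv2.imwrite("pics/c3.png",np.hstack([a,b])[:,:,::-1])
go(-.113,-.104,.016,np.pi)
E
```

```text
t 10.9667 rack now -0.1132 -0.1041 z 0.0746 yaw -3.148 gap 0.0514
shift(now axes) cm [ 5.86 -0.01 -0.01] | shift (after turn) cm [ 5.86 -0.01 -0.02] | turn [-0.007 -0.001 -0.001] | dist 0.059 joints [ 0.35  0.32 -0.47  0.   -0.78  2.07] F [0.1 0.  0. ]
```

View pics/c3.png

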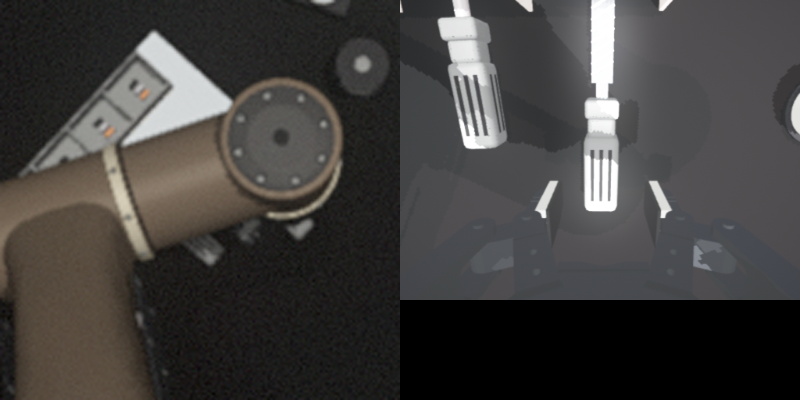

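The file lies straight (blade at right-half (600,45), handle at (600,175)) and is centred between the open jaws. I'll regrip it on the handle and slide it in.

>>> arm_command --rows '[{"offset": [2,0,0],"rotation": [0,0,0],"hand": 0.4},{"offset": [2,0,0],"rotation": [0,0,0],"hand": 0.4},{"offset": [1.3,0,0],"rotation": [0,0,0],"hand": 0.4},{"offset": [0.5,0,0],"rotation": [0,0,0],"hand": 0.4},{"offset": [0,0,0],"rotation": [0,0,0],"hand": 1},{"offset": [0,0,0],"rotation": [0,0,0],"hand": 1},{"offset": [0,0,0],"rotation": [0,0,0],"hand": 1},{"offset": [0,0,0],"rotation": [0,0,0],"hand": 1},{"offset": [0,0,0],"rotation": [0,0,0],"hand": 1},{"offset": [-0.3,0,0],"rotation": [0,0,0],"hand": 1},{"offset": [0,0,-1],"rotation": [0,0,0],"hand": 1},{"offset": [0,0,-1.2],"rotation": [0,0,0],"hand": 1},{"offset": [0,0,-1.2],"rotation": [0,0,0],"hand": 1},{"offset": [0,0,-1.2],"rotation": [0,0,0],"hand": 1},{"offset": [0,0,-1],"rotation": [0,0,0],"hand": 1},{"offset": [0,0,0],"rotation": [0,0,0],"hand": 1},{"offset": [0,0,0],"rotation": [0,0,0],"hand": 1}]'

```text
clock: 12.38
tcp_pos: [0.5874, 0.0366, 0.0189]
ee_rot: [-0.29, -0.645, -0.29, 0.645]
wrist_force: [-1.6, -0.6, -0.7]
finger_gap: 0.0264
```

```bash
python3 - <<'E'
from h import *
go(-.058,-.104,.016,np.pi)
E
```

```text
t 12.3833 rack now -0.057 -0.1039 z 0.0189 yaw -3.147 gap 0.0264
shift(now axes) cm [0.29 0.01 0.1 ] | shift (after turn) cm [0.29 0.01 0.1 ] | turn [-0.006  0.     0.   ] | dist 0.003 joints [ 0.39  0.45 -0.43 -0.   -0.69  2.02] F [-1.6 -0.6 -0.7]
```

>>> arm_command --rows '[{"offset": [0.27,0,0],"rotation": [0,0,0],"hand": 1},{"offset": [0,0,0],"rotation": [0,0,0],"hand": 0.4},{"offset": [0,0,0],"rotation": [0,0,0],"hand": 0.4},{"offset": [0,0,0],"rotation": [0,0,0],"hand": 0.4},{"offset": [0,0,0],"rotation": [0,0,0],"hand": 0.4},{"offset": [-2,0,0],"rotation": [0,0,0],"hand": 0.4},{"offset": [-2.5,0,0],"rotation": [0,0,0],"hand": 0.4},{"offset": [-2.5,0,0],"rotation": [0,0,0],"hand": 0.4},{"offset": [-2.5,-1,0],"rotation": [0,0,0],"hand": 0.4},{"offset": [0,-2.5,-0.5],"rotation": [0,0,0],"hand": 0.4},{"offset": [0,-2.5,-0.5],"rotation": [0,0,0],"hand": 0.4},{"offset": [0,-2.5,-0.5],"rotation": [0,0,0],"hand": 0.4},{"offset": [0,-2.5,-0.5],"rotation": [0,0,0],"hand": 0.5},{"offset": [0,-2.5,-0.5],"rotation": [0,0,0],"hand": 0.5},{"offset": [0,-2.5,-0.5],"rotation": [0,0,0],"hand": 0.5},{"offset": [0,-2.5,-0.3],"rotation": [0,0,0],"hand": 0.5},{"offset": [0,-2.5,0],"rotation": [0,0,0],"hand": 0.5},{"offset": [0,0,0],"rotation": [0,0,0],"hand": 0.5},{"offset": [0,0,0],"rotation": [0,0,0],"hand": 0.5}]'

```text
clock: 13.97
tcp_pos: [0.4514, 0.2007, 0.112]
ee_rot: [0.29, 0.645, 0.291, -0.645]
wrist_force: [0.0, 0.4, 0.4]
finger_gap: 0.0431
```

```bash
python3 - <<'E'
from h import *
im2=vision.get_image("wrist"); cv2.imwrite("pics/w4.png",im2[:,:,::-1])
go(-.024,.106,.0135,np.pi)
E
```

```text
t 14.0167 rack now -0.0233 0.1059 z 0.1119 yaw -3.147 gap 0.0427
shift(now axes) cm [ 9.84 -0.01  0.08] | shift (after turn) cm [ 9.84 -0.01  0.07] | turn [-0.005 -0.001 -0.   ] | dist 0.098 joints [ 0.82  0.19 -0.55  0.   -0.83  1.6 ] F [-0.5 -0.5  0.8]
```

View pics/w4.png

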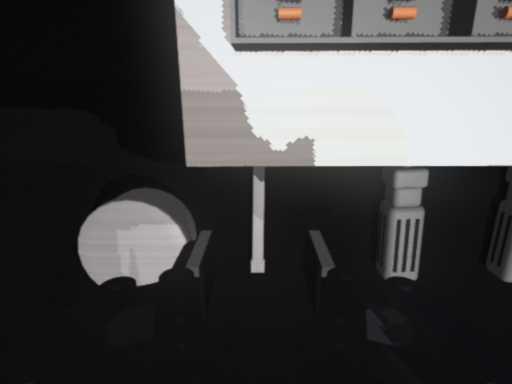

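The driver steel at (258,220) is centred between the jaws. The tin's edge at (195,240) is just outside the left finger, so I'll narrow the opening before descending. The file handle at (503,240) now lines up with the nut driver's.

>>> arm_command --rows '[{"offset": [1,0,0],"rotation": [0,0,0],"hand": 0.65},{"offset": [2,0,0],"rotation": [0,0,0],"hand": 0.65},{"offset": [2,0,0],"rotation": [0,0,0],"hand": 0.65},{"offset": [2,0,0],"rotation": [0,0,0],"hand": 0.65},{"offset": [1.5,0,0],"rotation": [0,0,0],"hand": 0.65},{"offset": [0.8,0,0],"rotation": [0,0,0],"hand": 0.65},{"offset": [0.5,0,0],"rotation": [0,0,0],"hand": 0.65},{"offset": [0,0,0],"rotation": [0,0,0],"hand": 1},{"offset": [0,0,0],"rotation": [0,0,0],"hand": 1},{"offset": [0,0,0],"rotation": [0,0,0],"hand": 1},{"offset": [0,0,0],"rotation": [0,0,0],"hand": 1},{"offset": [0,0,0],"rotation": [0,0,0],"hand": 1},{"offset": [-0.5,0,0],"rotation": [0,0,0],"hand": 1},{"offset": [0,0,0],"rotation": [0,0,0],"hand": 1}]'

```text
clock: 15.18
tcp_pos: [0.4524, 0.2005, 0.0197]
ee_rot: [0.29, 0.646, 0.29, -0.644]
wrist_force: [1.3, 0.3, -0.4]
finger_gap: 0.0069
```

```bash
python3 - <<'E'
from h import *
go(-.135,.088,.0185,np.pi)
E
```

```text
t 15.1833 rack now -0.0228 0.1056 z 0.0197 yaw -3.148 gap 0.0069
shift(now axes) cm [ 0.1   1.83 11.21] | shift (after turn) cm [ 0.12  1.76 11.22] | turn [-0.006 -0.002 -0.   ] | dist 0.114 joints [ 0.82  0.33 -0.64  0.   -0.6   1.6 ] F [ 1.3  0.3 -0.4]
```

>>> arm_command --rows '[{"offset": [0,0.1,0.7],"rotation": [0,0,0],"hand": 1},{"offset": [0,0.25,1.5],"rotation": [0,0,0],"hand": 1},{"offset": [0,0.25,1.5],"rotation": [0,0,0],"hand": 1},{"offset": [0,0.25,1.5],"rotation": [0,0,0],"hand": 1},{"offset": [0,0.25,1.5],"rotation": [0,0,0],"hand": 1},{"offset": [0,0.25,1.5],"rotation": [0,0,0],"hand": 1},{"offset": [0,0.25,1.5],"rotation": [0,0,0],"hand": 1},{"offset": [0,0.2,1.0],"rotation": [0,0,0],"hand": 1},{"offset": [0,0,0.6],"rotation": [0,0,0],"hand": 1},{"offset": [0,0,0],"rotation": [0,0,0],"hand": 1},{"offset": [0,0,0],"rotation": [0,0,0],"hand": 1}]'

```text
clock: 16.1
tcp_pos: [0.3908, 0.1039, 0.0189]
ee_rot: [0.29, 0.645, 0.29, -0.645]
wrist_force: [-0.2, 0.8, -0.4]
finger_gap: 0.0068
```

```bash
python3 - <<'E'
from h import *
im2=vision.get_image("wrist"); cv2.imwrite("pics/w5.png",im2[:,:,::-1])
go(-.135,.088,.13,np.pi)
E
```

```text
t 16.15 rack now -0.1356 0.0883 z 0.0188 yaw -3.148 gap 0.0071
shift(now axes) cm [-11.12   0.03  -0.07] | shift (after turn) cm [-11.12   0.03  -0.06] | turn [-0.006 -0.001 -0.   ] | dist 0.111 joints [ 0.75  0.21 -0.84  0.   -0.52  1.66] F [-0.  -0.6 -1.1]
```

View pics/w5.png

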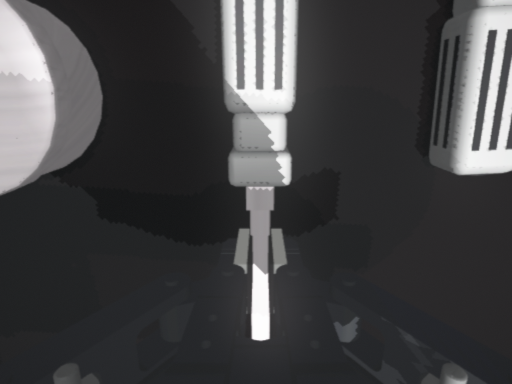

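The driver is held squarely with its handle at (260,90), but the handle end clears the mouth by only a few mm. I'll pull it a bit further before lifting.

>>> arm_command --rows '[{"offset": [0,0.6,0.8],"rotation": [0,0,0],"hand": 1},{"offset": [0,0.6,0.7],"rotation": [0,0,0],"hand": 1},{"offset": [0,0,0],"rotation": [0,0,0],"hand": 1},{"offset": [-1.0,0,0],"rotation": [0,0,0],"hand": 1},{"offset": [-2,0,0],"rotation": [0,0,0],"hand": 1},{"offset": [-2,0,0],"rotation": [0,0,0],"hand": 1},{"offset": [0,0,0],"rotation": [0,0,0],"hand": 1},{"offset": [0,0,0],"rotation": [0,0,0],"hand": 1}]'

```text
clock: 16.82
tcp_pos: [0.3901, 0.0848, 0.0694]
ee_rot: [0.289, 0.646, 0.29, -0.644]
wrist_force: [0.1, -0.2, -1.3]
finger_gap: 0.0069
```

```bash
python3 - <<'E'
from h import *
go(-.135,.088,.13,np.pi)
E
```

```text
t 16.8167 rack now -0.1509 0.0762 z 0.0694 yaw -3.149 gap 0.0069
shift(now axes) cm [-6.06 -1.19 -1.6 ] | shift (after turn) cm [-6.06 -1.18 -1.59] | turn [-0.007 -0.003 -0.   ] | dist 0.064 joints [ 0.72  0.1  -0.8  -0.   -0.67  1.7 ] F [ 0.1 -0.2 -1.3]
```

>>> arm_command --rows '[{"offset": [-2,0,0],"rotation": [0,0,0],"hand": 1},{"offset": [-2,0,0],"rotation": [0,0,0],"hand": 1},{"offset": [-2,0,0],"rotation": [0,0,0],"hand": 1},{"offset": [0,0,0],"rotation": [0.074,0,0],"hand": 1},{"offset": [0,0,0],"rotation": [0.12,0,0],"hand": 1},{"offset": [0,0,0],"rotation": [0.12,0,0],"hand": 1},{"offset": [0,0,0],"rotation": [0.12,0,0],"hand": 1},{"offset": [0,0,0],"rotation": [0.12,0,0],"hand": 1},{"offset": [0,0,0],"rotation": [0.12,0,0],"hand": 1},{"offset": [0,0,0],"rotation": [0.12,0,0],"hand": 1},{"offset": [0,0,0],"rotation": [0.12,0,0],"hand": 1},{"offset": [0,0,0],"rotation": [0.12,0,0],"hand": 1},{"offset": [0,0,0],"rotation": [0.12,0,0],"hand": 1},{"offset": [0,0,0],"rotation": [0.12,0,0],"hand": 1},{"offset": [0,0,0],"rotation": [0.12,0,0],"hand": 1},{"offset": [0,0,0],"rotation": [0.12,0,0],"hand": 1},{"offset": [0,0,0],"rotation": [0.12,0,0],"hand": 1},{"offset": [0,0,0],"rotation": [0.12,0,0],"hand": 1},{"offset": [0,0,0],"rotation": [0.12,0,0],"hand": 1}]'

```text
clock: 18.4
tcp_pos: [0.3889, 0.084, 0.1275]
ee_rot: [0.35, -0.614, 0.351, 0.615]
wrist_force: [0.2, 0.6, -1.1]
finger_gap: 0.0072
```

>>> arm_command --rows '[{"offset": [0,0,0],"rotation": [0.12,0,0],"hand": 1},{"offset": [0,0,0],"rotation": [0.12,0,0],"hand": 1},{"offset": [0,0,0],"rotation": [0.12,0,0],"hand": 1},{"offset": [0,0,0],"rotation": [0.12,0,0],"hand": 1},{"offset": [0,0,0],"rotation": [0.12,0,0],"hand": 1},{"offset": [0,0,0],"rotation": [0.12,0,0],"hand": 1},{"offset": [0,0,0],"rotation": [0.12,0,0],"hand": 1},{"offset": [0,0,0],"rotation": [0.12,0,0],"hand": 1},{"offset": [0,0,0],"rotation": [0.12,0,0],"hand": 1},{"offset": [0,0,0],"rotation": [0.12,0,0],"hand": 1},{"offset": [0,0,0],"rotation": [0,0,0],"hand": 1},{"offset": [0,0,0],"rotation": [0,0,0],"hand": 1}]'

```text
clock: 19.4
tcp_pos: [0.3891, 0.0841, 0.1279]
ee_rot: [0.634, -0.312, 0.635, 0.312]
wrist_force: [-0.0, -0.3, -0.7]
finger_gap: 0.0075
```

```bash
python3 - <<'E'
from h import *
go(-.110,.104,.0205,0)
E
```

```text
t 19.4 rack now -0.152 0.0765 z 0.1279 yaw 0.065 gap 0.0075
shift(now axes) cm [10.73  2.47  4.39] | shift (after turn) cm [10.74  2.75  4.2 ] | turn [ 0.065 -0.001 -0.   ] | dist 0.119 joints [ 0.72  0.   -0.72 -0.   -0.85 -1.37] F [-0.  -0.3 -0.7]
```

>>> arm_command --rows '[{"offset": [0,0,0],"rotation": [0.065,0,0],"hand": 1},{"offset": [1,0.9,1.4],"rotation": [0,0,0],"hand": 1},{"offset": [1.5,0.9,1.4],"rotation": [0,0,0],"hand": 1},{"offset": [1.5,0.9,1.4],"rotation": [0,0,0],"hand": 1},{"offset": [2,0,0],"rotation": [0,0,0],"hand": 1},{"offset": [2,0,0],"rotation": [0,0,0],"hand": 1},{"offset": [1.7,0,0],"rotation": [0,0,0],"hand": 1},{"offset": [0.9,0,0],"rotation": [0,0,0],"hand": 1},{"offset": [0,0,0],"rotation": [0,0,0],"hand": 1},{"offset": [0,0,1],"rotation": [0,0,0],"hand": 1},{"offset": [0,0,1.7],"rotation": [0,0,0],"hand": 1},{"offset": [0,0,1.7],"rotation": [0,0,0],"hand": 1},{"offset": [0,0,1.7],"rotation": [0,0,0],"hand": 1},{"offset": [0,0,1.5],"rotation": [0,0,0],"hand": 1},{"offset": [0,0,0.8],"rotation": [0,0,0],"hand": 1},{"offset": [0,0,0],"rotation": [0,0,0],"hand": 1},{"offset": [0,0,0],"rotation": [0,0,0],"hand": 1}]'

```text
clock: 20.82
tcp_pos: [0.4526, 0.1967, 0.0228]
ee_rot: [0.645, -0.291, 0.645, 0.291]
wrist_force: [-0.8, -0.7, -0.0]
finger_gap: 0.0072
```

```bash
python3 - <<'E'
from h import *
go(-.026,.104,.0145,0)
E
```

```text
t 20.8167 rack now -0.0255 0.103 z 0.0228 yaw -0.003 gap 0.0072
shift(now axes) cm [ 0.83  0.1  -0.05] | shift (after turn) cm [ 0.83  0.1  -0.05] | turn [-0.003  0.    -0.   ] | dist 0.008 joints [ 0.81  0.32 -0.64 -0.   -0.61 -1.53] F [-0.8 -0.7 -0. ]
```

>>> arm_command --rows '[{"offset": [0.8,0,0],"rotation": [0,0,0],"hand": 1},{"offset": [0,0,0],"rotation": [0,0,0],"hand": 1},{"offset": [0,0,0],"rotation": [0,0,0],"hand": 0.5},{"offset": [0,0,0],"rotation": [0,0,0],"hand": 0.5},{"offset": [0,0,0],"rotation": [0,0,0],"hand": 0.5},{"offset": [0,0,0],"rotation": [0,0,0],"hand": 0.5},{"offset": [-2,0,0],"rotation": [0,0,0],"hand": 0.5},{"offset": [-2,0,0],"rotation": [0,0,0],"hand": 0.5},{"offset": [-2,0,0],"rotation": [0,0,0],"hand": 0.5},{"offset": [0,0,-2],"rotation": [0,0,0],"hand": 0.5},{"offset": [0,0,-2.5],"rotation": [0,0,0],"hand": 0.5},{"offset": [0,0,-2.5],"rotation": [0,0,0],"hand": 0.5},{"offset": [0,0,-1.7],"rotation": [0,0,0],"hand": 0.5},{"offset": [0,0,0],"rotation": [0,0,0],"hand": 0.5},{"offset": [0,0,0],"rotation": [0,0,0],"hand": 0.5}]'

```text
clock: 22.07
tcp_pos: [0.3948, 0.1311, 0.0751]
ee_rot: [0.645, -0.29, 0.644, 0.291]
wrist_force: [0.7, 1.4, 0.8]
finger_gap: 0.0425
```

```bash
python3 - <<'E'
from h import *
im2=vision.get_image("wrist"); cv2.imwrite("pics/w6.png",im2[:,:,::-1])
go(-.113,.104,.016,0)
E
```

```text
t 22.1167 rack now -0.112 0.1032 z 0.0751 yaw -0.004 gap 0.0425
shift(now axes) cm [ 5.91  0.08 -0.11] | shift (after turn) cm [ 5.91  0.08 -0.1 ] | turn [-0.004  0.001  0.   ] | dist 0.059 joints [ 0.8   0.12 -0.75  0.   -0.69 -1.52] F [1.  0.1 0.2]
```

View pics/w6.png

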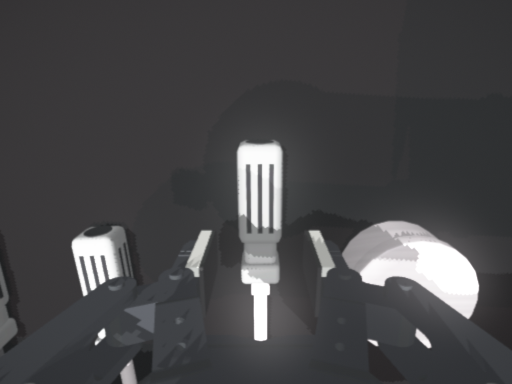

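The driver lies straight in its bay, handle at (260,190) between the jaws, with the tin clear at (410,270). I'll regrip the handle and slide it in.

>>> arm_command --rows '[{"offset": [2,0,0],"rotation": [0,0,0],"hand": 0.5},{"offset": [2,0,0],"rotation": [0,0,0],"hand": 0.5},{"offset": [1.3,0,0],"rotation": [0,0,0],"hand": 0.5},{"offset": [0.5,0,0],"rotation": [0,0,0],"hand": 0.5},{"offset": [0,0,0],"rotation": [0,0,0],"hand": 1},{"offset": [0,0,0],"rotation": [0,0,0],"hand": 1},{"offset": [0,0,0],"rotation": [0,0,0],"hand": 1},{"offset": [0,0,0],"rotation": [0,0,0],"hand": 1},{"offset": [0,0,0],"rotation": [0,0,0],"hand": 1},{"offset": [-0.3,0,0],"rotation": [0,0,0],"hand": 1},{"offset": [0,0,1],"rotation": [0,0,0],"hand": 1},{"offset": [0,0,1.3],"rotation": [0,0,0],"hand": 1},{"offset": [0,0,1.3],"rotation": [0,0,0],"hand": 1},{"offset": [0,0,1.2],"rotation": [0,0,0],"hand": 1},{"offset": [0,0,1],"rotation": [0,0,0],"hand": 1},{"offset": [0,0,0],"rotation": [0,0,0],"hand": 1},{"offset": [0,0,0],"rotation": [0,0,0],"hand": 1}]'

```text
clock: 23.53
tcp_pos: [0.4336, 0.1753, 0.0192]
ee_rot: [0.644, -0.291, 0.645, 0.29]
wrist_force: [-0.4, 0.1, -1.5]
finger_gap: 0.0268
```

```bash
python3 - <<'E'
from h import *
go(-.055,.104,.016,0)
E
```

```text
t 23.5333 rack now -0.0541 0.1032 z 0.0192 yaw -0.004 gap 0.0268
shift(now axes) cm [ 0.32  0.08 -0.09] | shift (after turn) cm [ 0.32  0.08 -0.09] | turn [-0.004 -0.001 -0.   ] | dist 0.003 joints [ 0.81  0.3  -0.7  -0.   -0.57 -1.53] F [-0.4  0.1 -1.5]
```

>>> arm_command --rows '[{"offset": [0.3,0,0],"rotation": [0,0,0],"hand": 1},{"offset": [0,0,0],"rotation": [0,0,0],"hand": 0.5},{"offset": [0,0,0],"rotation": [0,0,0],"hand": 0.5},{"offset": [0,0,0],"rotation": [0,0,0],"hand": 0.5},{"offset": [0,0,0],"rotation": [0,0,0],"hand": 0.5},{"offset": [-2,0,0],"rotation": [0,0,0],"hand": 0.5},{"offset": [-3,0,0],"rotation": [0,0,0],"hand": 0.5},{"offset": [-3,0,0],"rotation": [0,0,0],"hand": 0.5},{"offset": [-3,0,0],"rotation": [0,0,0],"hand": 0.5},{"offset": [-3,0,0],"rotation": [0,0,0],"hand": 0.5},{"offset": [-2,-2,-2],"rotation": [0,0,0],"hand": 0.5},{"offset": [0,-2.7,-2.5],"rotation": [0,0,0],"hand": 0.5},{"offset": [0,-2.7,-2.5],"rotation": [0,0,0],"hand": 0.5},{"offset": [0,-2.7,-2.5],"rotation": [0,0,0],"hand": 0.5},{"offset": [0,-2.7,-2.5],"rotation": [0,0,0],"hand": 0.5},{"offset": [0,-2.7,-2.5],"rotation": [0,0,0],"hand": 0.5},{"offset": [0,-2.7,-2.5],"rotation": [0,0,0],"hand": 0.5},{"offset": [0,-2.7,-2.5],"rotation": [0,0,0],"hand": 0.5},{"offset": [0,-2.7,-2.5],"rotation": [0,0,0],"hand": 0.5},{"offset": [0,0,0],"rotation": [0,0,0],"hand": 0.5}]'

```text
clock: 25.2
tcp_pos: [0.4642, -0.1509, 0.1765]
ee_rot: [0.645, -0.289, 0.646, 0.289]
wrist_force: [1.1, 0.8, -0.0]
finger_gap: 0.0427
```

```bash
python3 - <<'E'
from h import *
a=vision.get_image("top")[:,:,::-1]; cv2.imwrite("pics/top1.png",a)
cv2.imwrite("pics/c7.png",cv2.resize(cv2.convertScaleAbs(a[70:230,125:275],alpha=1.2),None,fx=3.7,fy=3.7,interpolation=cv2.INTER_CUBIC))
go(0,0,.2,0)
k=np.load("rack.npz");O,x,y=k['O'],k['x'],k['y'];H,W=a.shape[:2]
uu,vv=np.meshgrid(np.arange(W),np.arange(H)); P=onz("top",np.c_[uu.ravel(),vv.ravel()],.02)[:,:2]-O
rx=(P@x).reshape(H,W); ry=(P@y).reshape(H,W); g=a.max(2)
for n,c in(("driver",.1),("nut",0),("file",-.1)):
    m=(abs(ry-c)<.035)&(rx<-.025)&(rx>-.14)&(g>60); X=rx[m];Y=ry[m];print(n,m.sum(),X.min().round(4),np.polyfit(X,Y,1).round(4))
b=cv2.imread("pics/top0.png"); d=cv2.absdiff(a,b).max(2)
for n,p in(("tin",(175,217)),("spool",(289,97)),("jar",(322,196)),("board",(357,114)),("meter",(415,125)),("cutters",(338,165))):
    print(n,"mean diff",d[p[1]-18:p[1]+18,p[0]-18:p[0]+18].mean().round(1))
E
```

```text
t 25.25 rack now -0.278 -0.1336 z 0.1764 yaw -0.009 gap 0.0429
shift(now axes) cm [-2.37 13.61 27.67] | shift (after turn) cm [-2.36 13.36 27.8 ] | turn [-0.009 -0.    -0.   ] | dist 0.309 joints [ 0.09  0.1  -0.48  0.   -0.99 -0.82] F [-0.4  0.4  0.5]
driver 684 -0.1399 [-0.0594  0.0871]
nut 907 -0.1399 [0.0016 0.0001]
file 637 -0.1399 [-0.0439 -0.1013]
tin mean diff 30.6
spool mean diff 4.7
jar mean diff 31.1
board mean diff 3.6
meter mean diff 3.2
cutters mean diff 55.0
```

View pics/c7.png

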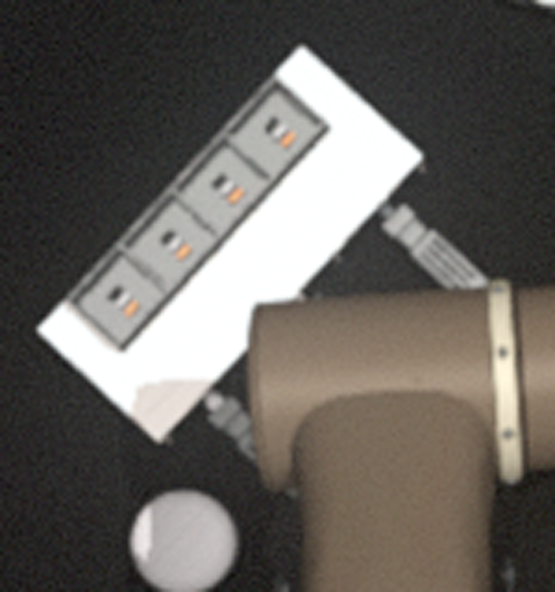

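Both handles stick out of the outer bays, at (430,240) and (232,420), and the tin is unmoved, but the arm hides the rest. I'll move it away for a clear final view.

>>> arm_command --rows '[{"offset": [0,-1,-2.5],"rotation": [0,0,0],"hand": 0.5},{"offset": [0,-1,-3],"rotation": [0,0,0],"hand": 0.5},{"offset": [0,-1,-3],"rotation": [0,0,0],"hand": 0.5},{"offset": [0,-1,-3],"rotation": [0,0,0],"hand": 0.5},{"offset": [0,-1,-3],"rotation": [0,0,0],"hand": 0.5},{"offset": [0,-1,-3],"rotation": [0,0,0],"hand": 0.5},{"offset": [0,-1,-3],"rotation": [0,0,0],"hand": 0.5},{"offset": [0,-1,-3],"rotation": [0,0,0],"hand": 0.5},{"offset": [0,-1,-3],"rotation": [0,0,0],"hand": 0.5},{"offset": [0,-1,-3],"rotation": [0,0,0],"hand": 0.5},{"offset": [0,-1,-3],"rotation": [0,0,0],"hand": 0.5},{"offset": [0,-1,-3],"rotation": [0,0,0],"hand": 0.5},{"offset": [0,-1,-3],"rotation": [0,0,0],"hand": 0.5},{"offset": [0,-1,-3],"rotation": [0,0,0],"hand": 0.5},{"offset": [0,-1,-3],"rotation": [0,0,0],"hand": 0.5},{"offset": [0,0,0],"rotation": [0,0,0],"hand": 0.5},{"offset": [0,0,0],"rotation": [0,0,0],"hand": 0.5}]'

```text
clock: 26.67
tcp_pos: [0.2817, -0.5793, 0.1758]
ee_rot: [0.645, -0.29, 0.645, 0.29]
wrist_force: [0.2, 0.4, -0.3]
finger_gap: 0.0426
```

```bash
python3 - <<'E'
from h import *
a=vision.get_image("top")[:,:,::-1]; cv2.imwrite("pics/top2.png",a)
cv2.imwrite("pics/c8.png",cv2.resize(cv2.convertScaleAbs(a[20:240,125:445],alpha=1.2),None,fx=2.4,fy=2.4,interpolation=cv2.INTER_CUBIC))
k=np.load("rack.npz");O,x,y=k['O'],k['x'],k['y'];H,W=a.shape[:2]
uu,vv=np.meshgrid(np.arange(W),np.arange(H)); P=onz("top",np.c_[uu.ravel(),vv.ravel()],.02)[:,:2]-O
rx=(P@x).reshape(H,W); ry=(P@y).reshape(H,W); g=a.max(2)
for n,c in(("driver",.1),("nut",0),("file",-.1)):
    m=(abs(ry-c)<.035)&(rx<-.025)&(rx>-.14)&(g>60); X=rx[m];Y=ry[m];print(n,m.sum(),X.min().round(4),np.polyfit(X,Y,1).round(4))
b=cv2.imread("pics/top0.png")
for n,p in(("tin",(175,217)),("spool",(289,97)),("jar",(322,196)),("board",(357,114)),("meter",(415,125)),("cutters",(338,165)),("nut",(220,163))):
    f=lambda i:cv2.cvtColor(i,cv2.COLOR_BGR2GRAY)[p[1]-22:p[1]+22,p[0]-16:p[0]+16].astype(np.float32)
    s,r=cv2.phaseCorrelate(f(b),f(a)); print(n,"shift px",np.round(s,2),round(r,2))
E
```

```text
driver 266 -0.102 [1.000e-04 1.025e-01]
nut 251 -0.0999 [ 0.034  -0.0048]
file 254 -0.1002 [-0.0137 -0.1056]
tin shift px [-0.03  0.43] 1.01
spool shift px [0.3  0.51] 0.94
jar shift px [0.03 0.35] 0.96
board shift px [0.  0.5] 1.01
meter shift px [0.08 0.55] 0.97
cutters shift px [0.06 0.17] 0.89
nut shift px [-0.14  0.55] 1.01
```

View pics/c8.png

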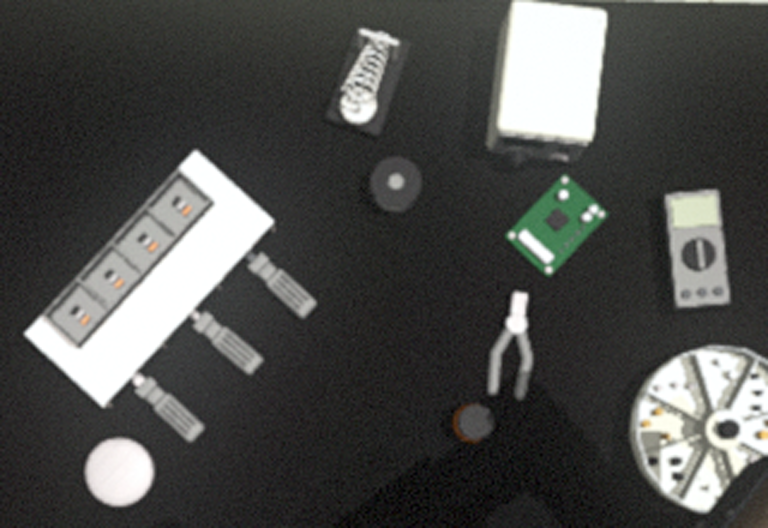

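All three handles stick out side by side, at (282,285), (228,342) and (168,408), and everything else is where it was.

```bash
python3 -c "
from workcell import robot
print(robot.finish_job())"
```

```text
the job is handed in; nothing more can be done
None
```

The screwdriver and the flat file are both turned end for end and lie in their own bays, steel under the shelf and handle out. I handed the job in at about 27 s of the 72 s. I pulled each tool out by its steel, turned it a half turn in the air and slid it partly in. Then I regripped it on the handle and pushed it home.

**Position:** in the last overhead picture the handle ends are at x ≈ -102 mm (screwdriver) and -100 mm (file), so each mid-point is within a few mm of the mouth. That is the same depth as the nut driver, at -100 mm, and both tools are within about 0.02 rad of straight.

**Other objects:** the nut driver, tin, spool, jar, board, meter and cutters each show an image shift of at most 0.6 pixel, about 2 mm. It is much the same for all of them, so it looks like a camera offset and not real movement.

**Not checked:**
- The steel tips are hidden under the plate; I worked out where they are from the handle ends.
- I did not measure the tools' heights. I set both down at the height they started from.

No check failed. The one view that did not work was an overhead picture blocked by the arm, which I took again after moving clear.

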